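# Extend the telescopic dusting brush over the carved tile

## Robot

A 7-joint arm with a two-finger parallel gripper is mounted at the origin on a cart in front of the work surface, level with it; the furniture and walls round the work are solid. World frame = base frame: x ahead of the robot, y to its left, z up, the work surface at z = 0. Lengths are in m, angles in rad, forces in N, time in s.
With the tool pointing down it reaches from about 0.425 to 0.875 m from the base axis. Payload 4.7 kg.
Tool frame: the origin (TCP) lies on the centre line of the jaws, within the pads' length; the fingertips stand ahead of it and the grasp point (between the pads) lies 2 mm behind it (nose_length is the z of the fingertips in the tool frame, in m); z points along the fingers, y is the line along which they close (so a half turn about z gives the same grasp; the last joint's range is limited). The gripper opens to 87 mm and grips with 3 to 60 N. Pads are 19 mm wide; open, the fingers measure 117 mm over their backs; the gripper's body (75 mm by 190 mm) begins 51 mm behind the grasp point.
Start: joints at [1.259, 0.321, -0.07, 1.45, 0.023, 1.371, -0.057], TCP at [0.208, -0.616, 0.24] pointing down, gripper open.
Joint ranges: [-2.86, 2.86], [-0.3, 2.09], [-1.38, 1.24], [0.06, 2.45], [-1.56, 4.7], [0.09, 2.05], [-2.69, 2.69]. Speed limits (rad/s): [2.57, 2.57, 3.14, 3.14, 3.14, 3.14, 3.14].

## Interface

Orientations are given as a rotation vector (axis times angle).
In Python, from bench import * gives the robot as it stands.
- The arm moves only by the tool send_rows, never from a script. Its arguments are lists of equal length, an entry for each row: "xyz": the shift along the tool's x, y, z in mm, a list of three; "dr": the turn, a rotation vector about the tool's x, y, z in rad, a list of three. A call has exactly 10 rows; each row is the pose to reach, as a shift and turn from the pose commanded when the call began, along the tool's axes at that moment; what a row does not reach only later rows make up. A row lasts 1/12 s, in which the tool goes at most 41.7 mm and 7.16 degrees, less where a joint would pass 70% of its speed; a pose out of reach is approached as far as the arm can. A call with a gripper value outside its range is refused whole. "jaw" is the finger opening in mm, from 0 to 87, set as the call begins (left out, the last holds). The fingers move at their own pace and stop on an object; "grip_force" is the grip in N (left out, the last holds). Time passes only in rows, so rows that repeat a pose let the fingers close, or fill a call up. It gives the time, the measured TCP pose, the force, the opening and the grip force at its end, in the units of the state.
- get_state(): the state, without advancing time (a new reading comes with each control period).
- get_image(name): name is "scene" or "side" or "wrist"; returns the picture (400x640x3 uint8, red, green, blue); there is no depth.
- calibration(name): a dict with "vfov" (degrees; the focal length in pixels is half the picture's height over the tangent of half this angle, whatever the lens; pixels are square), "cx", "cy" (the principal point, pixels), "rvec" (rotation vector, rad) and "tvec" (3), from world to camera coordinates, as OpenCV has them; the wrist camera has in their place "hand_eye" (4x4, takes a point from camera to tool coordinates, whose origin is the TCP and whose axes are the flange's). Camera axes: x right, y down, z forward; pixel columns grow to the right and rows downward; lengths in m; the calibration is good to about 2 mm. The wrist camera is an equidistant fisheye: a pixel r from the principal point sees the ray r / f radians off the axis. A picture is of the moment at which its call begins: read the wrist's pose just before it. calibration takes no time and is no camera call.
- close_job(): hands the job in; it is judged then, once.
The state is a dict: "time": time; "joint_positions": joint angles; "qd": joint speeds; "joint_torque": joint torques, N m; "position": TCP position; "tool_rot": TCP orientation; "ft_force": force on the tool from outside, world axes, zero at the start; "torque": the same for the moment, N m; "grip_width": opening from 0.0 (shut) to 1.0 (fully open); "grip_force": force on a finger pad.
Only numpy, scipy, OpenCV 4.12 (cv2) and the standard library are available. Lean on these libraries where they do the work, as an engineer would, in place of code of your own. Each camera call takes 0.05 s, during which the arm holds its last target. There are 200 camera calls.

## Task

The carved tile lies well back, so draw the telescopic dusting brush out to full length: while it lies in its wooden rest, squeeze the red button on its collar and, keeping it squeezed, pull the shaft past the first stop to the second one, then let go so that the button springs out and locks it. Then lift the brush out of the rest and finish while holding it in the air, still locked at full length, with the tip of its bristles just above the middle of the tile, ready to dust; do not touch the tile, and leave the other things on the table where they are.

Things in the scene. Friction and masses are not known exactly. Their poses are not given: they have to be found in the camera images.
- brush_handle: telescopic dusting brush lying level in the rest. Origin on its long axis, mid-handle; +x to the bristles, +y to the button's side, +z up. Green handle 26 x 26 mm square, x = -0.080 to 0.080, plus 38 mm square end caps (rear to -0.097, front to 0.095). About 0.36 kg (varies by a third). Extended, it balances at about x = +0.04: grip across y there, between the rest's posts
- brush_shaft (a joint): how far the shaft is drawn out along the handle's +x, m: 0 in (start), 0.075 first stop, 0.150 second stop = end of travel. A weak spring (1 to 2 N) draws it back in when free. With the button out it is locked at 0, at the first stop or at the second (2 to 3 mm play: 0.147 to 0.150)
- release_button (a joint): how far the red button on the collar is pressed, m: 0 out, 0.005 flush with the collar, 0.006 its end. Moves along the handle's -y against a spring (4 to 8 N). Pressed 0.004 or more, the shaft is free to slide; between the stops it cannot come out further than about 0.0035; at a stop it springs out and locks
- collar (a point): centre of the black collar at the front of the shaft, moving with it; starts at x = 0.120 of the handle, 60 mm above the table. Collar 44 mm long along the axis, 22 mm wide, 24 mm high; the red button, 22 mm long, 13 mm high, stands 5 mm out of the middle of its +y side: fingers closing across the collar here press it flush
- bristle_tip (a point): end of the bristles, on the brush's axis, 83 mm ahead of the collar's centre; ferrule and bristles are 36 mm wide and 12 mm thick. With the shaft at the second stop it is at x = 0.353 of the handle
- brush_rest: wooden rest fixed to the table: 205 x 74 x 10 mm board with two forked posts, 60 mm wide, 14 mm thick, at x = -0.07 and +0.07, tops 68 mm above the table. Origin under its centre, x along the brush. The handle lies in the forks (31 mm wide, open on top); its end caps stop it sliding out lengthways (3 mm play), so it is lifted out upwards
- carved_tile: cream gypsum tile with a carved relief, 221 x 233 mm, 27 mm thick, lying flat at the back of the table; origin at the centre of its underside, z up. Delicate: not to be touched
- pigment_jar: clear jar with a red lid, 62 mm across, 86 mm tall, left of the work; origin at the centre of its underside. To be left alone
- gypsum_bar: cream gypsum bar, 34 x 110 x 30 mm, lying left of the work; origin at the centre of its underside. To be left alone
- gypsum_medallion: round cream gypsum medallion, 68 mm across, 15 mm thick, left of the work; origin at the centre of its underside. To be left alone
- spray_bottle: teal spray bottle with a yellow head, 249 mm tall, at the front left; origin at the centre of its underside. To be left alone

How it is judged:
By the outcome, as a careful person would: the job done as asked, in the order asked, and still so for the second after the job is handed in, while the arm keeps its last pose, push and grip.
It also fails if it takes over 48 s, if anything falls off the work surface, if the arm or the gripper's body presses on something with over 40 N, if the wrist force passes 120 N, or if a joint passes its speed limit or range.

## Working session

There is one attempt and no reset: what is moved stays moved. The work goes in short steps, Python scripts to look and compute and a tool call to move; the robot and the scene stay as the last step left them, time stands still between calls to the robot, and variables do not carry over. Pictures are saved under pics/ and viewed, at most 10 in all, crops included, and the job is handed in when it is done.

Besides the shell and the picture viewer there is one more tool, called by a JSON object that holds its "method" and its "body", one argument or row to a line. send_rows: Moves the arm, as the interface text tells. Its arguments: {"type":"object","properties":{"xyz":{"type":"array"},"dr":{"type":"array"},"jaw":{"type":"number"},"grip_force":{"type":"number"}},"required":["xyz","dr"]}

```bash
mkdir -p pics; ls; python3 - <<'E'
from bench import *
import cv2
s=get_state(); print({k:s[k] for k in s})
for n in ["scene","side"]:
    cv2.imwrite(f"pics/{n}0.png",get_image(n)[:,:,::-1]); print(n,calibration(n))
print(calibration("wrist"))
E
```

```text
pics
{'time': 0.0, 'joint_positions': array([ 1.25909661,  0.32182931, -0.07005643,  1.45167719,  0.02265359,
        1.37077388, -0.05690752]), 'qd': array([ 0.00127178, -0.00017751,  0.0004903 , -0.00108527, -0.00030445,
       -0.00161852, -0.00014277]), 'joint_torque': array([ 7.27543738e-04, -4.91284096e+01, -4.03586207e-01, -3.12532425e+01,
       -6.39189966e-02,  4.38356667e-02,  1.68796796e-04]), 'position': array([ 0.20779919, -0.6153469 ,  0.23845607]), 'tool_rot': array([-3.09817956e+00, -5.09216183e-01,  7.28266023e-04]), 'ft_force': array([ 0.03892711, -0.09335507,  0.67965296]), 'torque': array([-0.03800231, -0.03374298, -0.02950764]), 'grip_force': 0.0, 'grip_width': 1.003847853345009}
scene {'vfov': 48.623300099799444, 'cx': 326.6840887275272, 'cy': 199.92573226244764, 'rvec': array([ 0.76931528, -2.59724408,  1.10828905]), 'tvec': array([0.51951899, 0.22659387, 1.17412711])}
side {'vfov': 54.465081942695186, 'cx': 303.81910835437634, 'cy': 204.1054038521177, 'rvec': array([ 0.72325471, -2.53428702,  1.17958599]), 'tvec': array([0.51376688, 0.19466721, 0.89225691])}
{'vfov': 65.70646984690485, 'cx': 317.34886570530284, 'cy': 204.5886654976567, 'hand_eye': array([[-5.48267055e-04, -9.56847098e-01, -2.90591345e-01,
         7.95280578e-02],
       [ 9.99999687e-01, -3.58960445e-04, -7.04758167e-04,
        -3.88648689e-04],
       [ 5.70035009e-04, -2.90591640e-01,  9.56846996e-01,
        -1.46241532e-01],
       [ 0.00000000e+00,  0.00000000e+00,  0.00000000e+00,
         1.00000000e+00]])}
```

View pics/scene0.png

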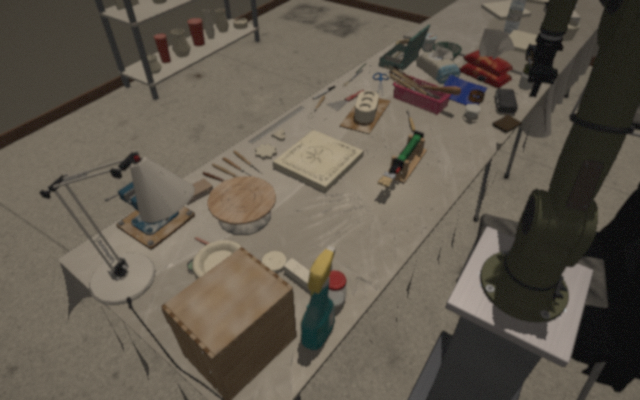

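View pics/side0.png

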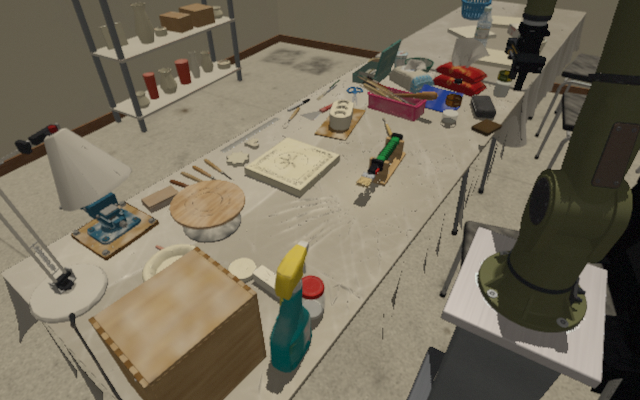

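The scene view shows the tile at about (318,158) and the brush from (385,182) to (420,130). In the side view the tile is at (293,165) and the brush runs from (362,182) to (402,137). I'll enlarge both brushes.

```bash
python3 - <<'E'
import cv2,numpy as np
a=cv2.imread("pics/side0.png")[115:195,345:425]; b=cv2.imread("pics/scene0.png")[105:205,365:445]
a=cv2.resize(a,(400,400),interpolation=cv2.INTER_CUBIC); b=cv2.resize(b,(400,500),interpolation=cv2.INTER_CUBIC)
c=np.zeros((500,800,3),np.uint8); c[:400,:400]=a; c[:,400:]=b
cv2.imwrite("pics/crop0.png",cv2.convertScaleAbs(c,alpha=1.3))
E
```

```text
(no output)
```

View pics/crop0.png

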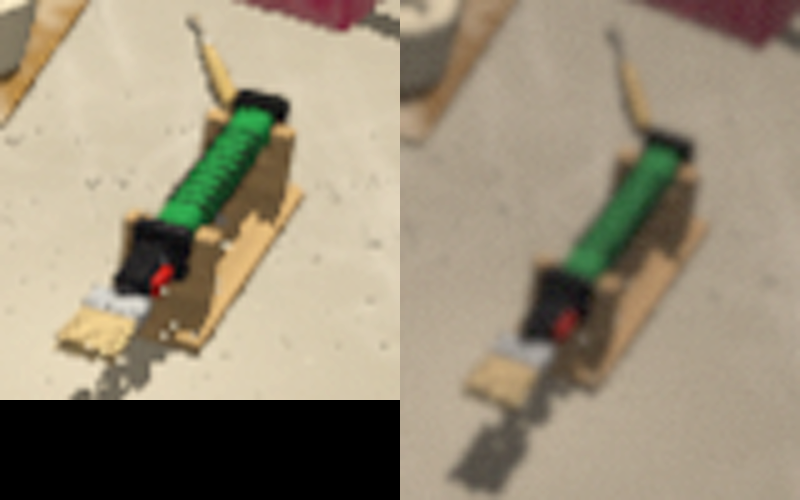

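The crop shows the brush with bristles toward the lower left and the button on the robot's side. Side pixels: rear cap (397.6,136), button (377.6,170.4), tip (363.4,183). Scene pixels: (419,134), (398.4,169.4), (384.6,183.4).

```bash
cat > h.py <<'E'
from bench import *
import numpy as np, cv2
from scipy.spatial.transform import Rotation as R
def cam(n):
    c=calibration(n); f=200/np.tan(np.radians(c["vfov"]/2))
    Rm=R.from_rotvec(c["rvec"]).as_matrix(); return f,c["cx"],c["cy"],Rm,np.array(c["tvec"])
def onz(n,uv,z):
    f,cx,cy,Rm,t=cam(n); d=Rm.T@np.array([(uv[0]-cx)/f,(uv[1]-cy)/f,1]); o=-Rm.T@t
    return o+d*(z-o[2])/d[2]
def wray(uv,s):   # wrist ray: origin, direction in world
    c=calibration("wrist"); f=200/np.tan(np.radians(c["vfov"]/2))
    p=np.array([uv[0]-c["cx"],uv[1]-c["cy"]]); r=np.hypot(*p); th=r/f
    d=np.r_[p/max(r,1e-9)*np.sin(th),np.cos(th)]
    H=c["hand_eye"]; T=R.from_rotvec(s["tool_rot"]).as_matrix()
    return s["position"]+T@H[:3,3], T@H[:3,:3]@d
def wonz(uv,z,s):
    o,d=wray(uv,s); return o+d*(z-o[2])/d[2]
def wproj(P,s):
    c=calibration("wrist"); f=200/np.tan(np.radians(c["vfov"]/2)); H=c["hand_eye"]; T=R.from_rotvec(s["tool_rot"]).as_matrix()
    p=H[:3,:3].T@(T.T@(np.array(P)-s["position"])-H[:3,3]); th=np.arctan2(np.hypot(p[0],p[1]),p[2])
    return np.array([c["cx"],c["cy"]])+f*th*p[:2]/np.hypot(p[0],p[1])
E
python3 - <<'E'
from h import *
np.set_printoptions(precision=4,suppress=True)
for n,pts in dict(side=[(397.6,136),(377.6,170.4),(363.4,183)],scene=[(419,134),(398.4,169.4),(384.6,183.4)]).items():
    for p,z in zip(pts,[.07,.06,.062]): print(n,onz(n,p,z))
    im=cv2.imread(f"pics/{n}0.png")
    print(n,"tile ctr",onz(n,{"side":(293,163),"scene":(318.5,157)}[n],.027))
s=get_state(); print(R.from_rotvec(s["tool_rot"]).as_matrix())
E
```

```text
side [ 0.4793 -0.3829  0.07  ]
side [ 0.459  -0.1787  0.06  ]
side [ 0.4668 -0.0974  0.062 ]
side tile ctr [ 0.7273 -0.1229  0.027 ]
scene [ 0.4829 -0.3839  0.07  ]
scene [ 0.4621 -0.1821  0.06  ]
scene [ 0.4671 -0.0954  0.062 ]
scene tile ctr [ 0.7349 -0.1288  0.027 ]
[[ 0.9474  0.3201 -0.0006]
 [ 0.3201 -0.9474  0.0016]
 [-0.0001 -0.0017 -1.    ]]
```

```bash
cat >> h.py <<'E'
def togo(P,yaw,pitch=0,s=None):
    """tool-frame shift (mm) and turn to put TCP at P, tool down, tool x at world angle yaw(deg), tool x pitched down by pitch(deg)"""
    s=s or get_state(); T=R.from_rotvec(s["tool_rot"])
    G=R.from_euler("z",yaw,degrees=True)*R.from_euler("y",pitch,degrees=True)*R.from_euler("x",180,degrees=True)
    print("xyz",np.round(T.inv().apply(np.array(P)-s["position"])*1000,1),"dr",np.round((T.inv()*G).as_rotvec(),4),"nose",globals().get("nose_length"))
E
python3 -c "
from h import *
togo([.474,-.24,.20],93); import bench; print([k for k in dir(bench) if k[0]!='_'])"
```

```text
xyz [ 372.3 -270.4   39. ] dr [-1.5000e-03 -1.0000e-03 -1.2973e+00] nose 0.017
['MotionError', 'calibration', 'close_job', 'get_image', 'get_state', 'nose_length']
```

{"method": "send_rows", "body": {
  "xyz": [
    [29, -21, 3],
    [58, -42, 6],
    [87, -63, 9],
    [116, -84, 12],
    [145, -105, 15],
    [174, -126, 18],
    [203, -148, 21],
    [232, -169, 24],
    [261, -190, 27],
    [290, -211, 30]
  ],
  "dr": [
    [0, 0, -0.1],
    [0, 0, -0.2],
    [0, 0, -0.3],
    [0, 0, -0.4],
    [0, 0, -0.5],
    [0, 0, -0.6],
    [0, 0, -0.7],
    [0, 0, -0.8],
    [0, 0, -0.9],
    [0, 0, -1.0]
  ],
  "jaw": 87
}}

```text
time: 0.93
position: [0.4157, -0.3214, 0.2092]
tool_rot: [-2.471, -1.939, 0.001]
ft_force: [0.5, -0.4, 0.3]
grip_width: 1.0
grip_force: 0.0
```

```bash
python3 -c "
from h import *
togo([.474,-.24,.20],93)"
```

```text
xyz [93.  37.3  9.1] dr [-4.000e-04  1.000e-04 -2.926e-01] nose 0.017
```

{"method": "send_rows", "body": {
  "xyz": [
    [23, 9, 2],
    [46, 18, 4],
    [69, 27, 6],
    [85, 34, 8],
    [93, 37, 9],
    [93, 37, 9],
    [93, 37, 9],
    [93, 37, 9],
    [93, 37, 9],
    [93, 37, 9]
  ],
  "dr": [
    [0, 0, -0.07],
    [0, 0, -0.14],
    [0, 0, -0.21],
    [0, 0, -0.27],
    [0, 0, -0.293],
    [0, 0, -0.293],
    [0, 0, -0.293],
    [0, 0, -0.293],
    [0, 0, -0.293],
    [0, 0, -0.293]
  ]
}}

```text
time: 1.77
position: [0.473, -0.2433, 0.2006]
tool_rot: [2.17, 2.271, -0.001]
ft_force: [0.3, -0.5, -0.1]
grip_width: 1.001
grip_force: 0.0
```

```bash
python3 - <<'E'
from h import *
import pickle
s=get_state(); im=get_image("wrist"); pickle.dump(s,open("s1.pkl","wb"))
cv2.imwrite("pics/w1.png",im[:,:,::-1]); print(s["position"],s["tool_rot"])
E
```

```text
[ 0.47299139 -0.24325905  0.20060297] [ 2.17045108e+00  2.27100519e+00 -7.87563680e-04]
```

View pics/w1.png

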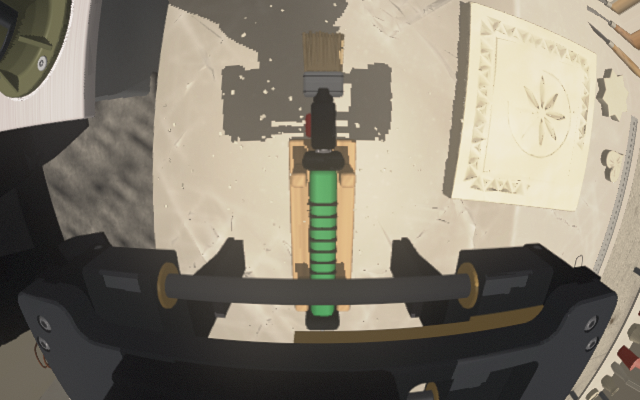

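The wrist view shows the brush axis near column 323, with the tip at row 33, the ferrule at about row 84, the front cap at row 160 and the rear cap at row 322. The button is at (309,124), and the tile's flower is at about (545,109).

```bash
python3 - <<'E'
from h import *
import pickle
np.set_printoptions(precision=4,suppress=True)
s=pickle.load(open("s1.pkl","rb")); im=cv2.imread("pics/w1.png").astype(int)
b,g,r=im[...,0],im[...,1],im[...,2]
m=(g>1.5*r)&(g>1.3*b)&(g>40)
P=[]
for v in list(range(175,265,5)):
    u=np.where(m[v,280:370])[0]+280
    if len(u)>10: 
        a,c=wonz((u.min(),v),.073,s),wonz((u.max()+1,v),.073,s); P.append(np.r_[(a+c)/2,np.linalg.norm(a-c)])
P=np.array(P); k=np.polyfit(P[:,1],P[:,0],1); print("handle x=f(y)",k,"yaw",90-np.degrees(np.arctan(k[0])),"width",np.median(P[:,3]),"x@y",P[0],P[-1])
print("tip",wonz((323.5,33),.06,s),"ferrule L,R",wonz((304,84),.066,s),wonz((343,84),.066,s))
mr=(r>1.8*g)&(r>1.8*b)&(r>60); v,u=np.where(mr[100:150,295:325]); print("button px",u.mean()+295,v.min()+100,v.max()+101,wonz((u.mean()+295,v.min()+100),.0625,s),wonz((u.mean()+295,v.max()+101),.0625,s))
for p in [(471,3),(597,52),(578,210),(451,197),(545,109)]: print("tile",wonz(p,.027,s))
E
```

```text
handle x=f(y) [-0.0438  0.4672] yaw 92.5106752351484 width 0.022666744193243465 x@y [ 0.4767 -0.218   0.073   0.0225] [ 0.4806 -0.303   0.073   0.0178]
tip [ 0.4709 -0.0868  0.06  ] ferrule L,R [ 0.4557 -0.1369  0.066 ] [ 0.4903 -0.1352  0.066 ]
button px 307.85915492957747 114 136 [ 0.4602 -0.1641  0.0625] [ 0.461  -0.1843  0.0625]
tile [ 0.6343 -0.0167  0.027 ]
tile [ 0.8547 -0.0191  0.027 ]
tile [ 0.8496 -0.2513  0.027 ]
tile [ 0.6252 -0.2441  0.027 ]
tile [ 0.7487 -0.124   0.027 ]
```

```bash
python3 -c "
from h import *
togo([.4745,-.172,.058],92.5)"
```

```text
xyz [ 70.9   4.7 142.6] dr [-0.0001  0.0004  0.0021] nose 0.017
```

{"method": "send_rows", "body": {
  "xyz": [
    [30, 2, 5],
    [60, 4, 20],
    [71, 4.7, 50],
    [71, 4.7, 80],
    [71, 4.7, 105],
    [71, 4.7, 125],
    [71, 4.7, 138],
    [71, 4.7, 142.6],
    [71, 4.7, 142.6],
    [71, 4.7, 142.6]
  ],
  "dr": [
    [0, 0, 0.002],
    [0, 0, 0.002],
    [0, 0, 0.002],
    [0, 0, 0.002],
    [0, 0, 0.002],
    [0, 0, 0.002],
    [0, 0, 0.002],
    [0, 0, 0.002],
    [0, 0, 0.002],
    [0, 0, 0.002]
  ]
}}

```text
time: 2.65
position: [0.4754, -0.1711, 0.0586]
tool_rot: [2.17, 2.271, 0.0]
ft_force: [-0.2, 0.1, 0.8]
grip_width: 1.0
grip_force: 0.0
```

```bash
python3 - <<'E'
from h import *
import pickle
s=get_state(); im=get_image("wrist"); pickle.dump(s,open("s2.pkl","wb"))
cv2.imwrite("pics/w2.png",im[:,:,::-1]); print(s["position"],R.from_rotvec(s["tool_rot"]).as_matrix()[:,0],s["ft_force"])
o=np.array([.4745,-.172,.06]); d=np.array([-.0436,.999,0])
for a in [0,.05,.083]: print(a,wproj(o+a*d,s))
E
```

```text
[ 0.47535339 -0.17112446  0.05855079] [-4.54834498e-02  9.98965013e-01 -3.97934283e-04] [-0.21353605  0.07889166  0.76266968]
0 [316.83125326 271.526021  ]
0.05 [316.91239737 178.91865377]
0.083 [316.9916057  109.31878968]
```

View pics/w2.png

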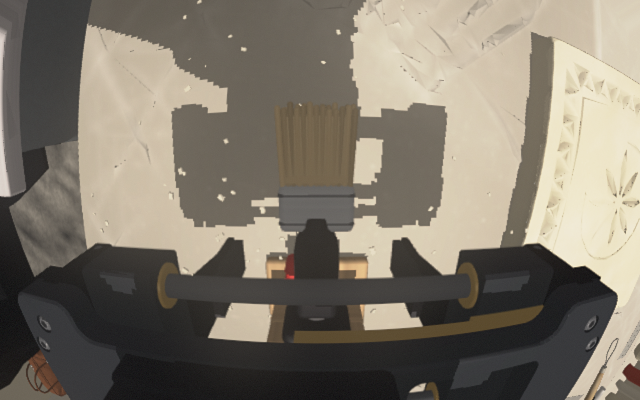

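The tip is at (317,104), 5 rows ahead of the prediction, so about 2 mm further forward. The ferrule and collar are centred at column 317, midway between the fingers. I'll shift 1.5 mm forward and squeeze.

{"method": "send_rows", "body": {
  "xyz": [
    [1.5, 0, 0],
    [1.5, 0, 0],
    [1.5, 0, 0],
    [1.5, 0, 0],
    [1.5, 0, 0],
    [1.5, 0, 0],
    [1.5, 0, 0],
    [1.5, 0, 0],
    [1.5, 0, 0],
    [1.5, 0, 0]
  ],
  "dr": [
    [0, 0, 0],
    [0, 0, 0],
    [0, 0, 0],
    [0, 0, 0],
    [0, 0, 0],
    [0, 0, 0],
    [0, 0, 0],
    [0, 0, 0],
    [0, 0, 0],
    [0, 0, 0]
  ],
  "jaw": 10,
  "grip_force": 25
}}

```text
time: 3.53
position: [0.4746, -0.1692, 0.0578]
tool_rot: [-2.169, -2.271, 0.001]
ft_force: [-1.2, -0.4, -0.0]
grip_width: 0.325
grip_force: 0.7
```

{"method": "send_rows", "body": {
  "xyz": [
    [0, 0, 0],
    [0, 0, 0],
    [0, 0, 0],
    [0, 0, 0],
    [0, 0, 0],
    [0, 0, 0],
    [0, 0, 0],
    [0, 0, 0],
    [0, 0, 0],
    [0, 0, 0]
  ],
  "dr": [
    [0, 0, 0],
    [0, 0, 0],
    [0, 0, 0],
    [0, 0, 0],
    [0, 0, 0],
    [0, 0, 0],
    [0, 0, 0],
    [0, 0, 0],
    [0, 0, 0],
    [0, 0, 0]
  ]
}}

```text
time: 4.37
position: [0.4748, -0.1691, 0.0579]
tool_rot: [-2.17, -2.272, 0.0]
ft_force: [0.8, -0.0, -2.4]
grip_width: 0.249
grip_force: 25.0
```

{"method": "send_rows", "body": {
  "xyz": [
    [3, 0, 0],
    [9, 0, 0],
    [18, 0, 0],
    [28, 0, 0],
    [38, 0, 0],
    [48, 0, 0],
    [58, 0, 0],
    [68, 0, 0],
    [78, 0, 0],
    [88, 0, 0]
  ],
  "dr": [
    [0, 0, 0],
    [0, 0, 0],
    [0, 0, 0],
    [0, 0, 0],
    [0, 0, 0],
    [0, 0, 0],
    [0, 0, 0],
    [0, 0, 0],
    [0, 0, 0],
    [0, 0, 0]
  ]
}}

```text
time: 5.2
position: [0.4707, -0.0803, 0.058]
tool_rot: [2.169, 2.272, -0.0]
ft_force: [0.5, -2.5, -1.0]
grip_width: 0.248
grip_force: 25.0
```

Past the first stop with only 2.5 N of resistance. I'll keep going to the second stop.

{"method": "send_rows", "body": {
  "xyz": [
    [10, 0, 0],
    [20, 0, 0],
    [30, 0, 0],
    [40, 0, 0],
    [48, 0, 0],
    [54, 0, 0],
    [58, 0, 0],
    [61, 0, 0],
    [62, 0, 0],
    [62, 0, 0]
  ],
  "dr": [
    [0, 0, 0],
    [0, 0, 0],
    [0, 0, 0],
    [0, 0, 0],
    [0, 0, 0],
    [0, 0, 0],
    [0, 0, 0],
    [0, 0, 0],
    [0, 0, 0],
    [0, 0, 0]
  ]
}}

```text
time: 6.03
position: [0.468, -0.0191, 0.0579]
tool_rot: [-2.17, -2.272, -0.0]
ft_force: [0.0, -0.4, -1.4]
grip_width: 0.248
grip_force: 25.0
```

{"method": "send_rows", "body": {
  "xyz": [
    [0.5, 0, 0],
    [1, 0, 0],
    [1.5, 0, 0],
    [2, 0, 0],
    [2.5, 0, 0],
    [3, 0, 0],
    [3.5, 0, 0],
    [4, 0, 0],
    [4, 0, 0],
    [4, 0, 0]
  ],
  "dr": [
    [0, 0, 0],
    [0, 0, 0],
    [0, 0, 0],
    [0, 0, 0],
    [0, 0, 0],
    [0, 0, 0],
    [0, 0, 0],
    [0, 0, 0],
    [0, 0, 0],
    [0, 0, 0]
  ]
}}

```text
time: 6.87
position: [0.4678, -0.0161, 0.0579]
tool_rot: [2.17, 2.271, -0.001]
ft_force: [-0.6, -5.0, -1.7]
grip_width: 0.249
grip_force: 25.0
```

{"method": "send_rows", "body": {
  "xyz": [
    [0.5, 0, 0],
    [1, 0, 0],
    [1.5, 0, 0],
    [2, 0, 0],
    [2, 0, 0],
    [2, 0, 0],
    [2, 0, 0],
    [2, 0, 0],
    [2, 0, 0],
    [2, 0, 0]
  ],
  "dr": [
    [0, 0, 0],
    [0, 0, 0],
    [0, 0, 0],
    [0, 0, 0],
    [0, 0, 0],
    [0, 0, 0],
    [0, 0, 0],
    [0, 0, 0],
    [0, 0, 0],
    [0, 0, 0]
  ]
}}

```text
time: 7.7
position: [0.4677, -0.0159, 0.0579]
tool_rot: [2.17, 2.269, -0.004]
ft_force: [0.8, -8.4, -2.3]
grip_width: 0.247
grip_force: 25.0
```

{"method": "send_rows", "body": {
  "xyz": [
    [0, 0, 0],
    [0, 0, 0],
    [0, 0, 0],
    [0, 0, 0],
    [0, 0, 0],
    [0, 0, 0],
    [0, 0, 0],
    [0, 0, 0],
    [0, 0, 0],
    [0, 0, 0]
  ],
  "dr": [
    [0, 0, 0],
    [0, 0, 0],
    [0, 0, 0],
    [0, 0, 0],
    [0, 0, 0],
    [0, 0, 0],
    [0, 0, 0],
    [0, 0, 0],
    [0, 0, 0],
    [0, 0, 0]
  ],
  "jaw": 80
}}

```text
time: 8.53
position: [0.4677, -0.0133, 0.0579]
tool_rot: [-2.17, -2.272, 0.0]
ft_force: [-0.0, 0.5, 0.6]
grip_width: 0.879
grip_force: 0.0
```

```bash
python3 - <<'E'
from h import *
togo([.475,-.10,.20],92.5)
E
```

```text
xyz [ -86.9    3.3 -142.1] dr [-0.      0.      0.0024] nose 0.017
```

{"method": "send_rows", "body": {
  "xyz": [
    [0, 0, -15],
    [0, 0, -35],
    [-10, 0, -60],
    [-30, 0, -90],
    [-65, 0, -115],
    [-105, 0, -135],
    [-145, 0, -142],
    [-170, 0, -142],
    [-185, 0, -142],
    [-185, 0, -142]
  ],
  "dr": [
    [0, 0, 0],
    [0, 0, 0],
    [0, 0, 0],
    [0, 0, 0],
    [0, 0, 0],
    [0, 0, 0],
    [0, 0, 0],
    [0, 0, 0],
    [0, 0, 0],
    [0, 0, 0]
  ]
}}

```text
time: 9.37
position: [0.4754, -0.2021, 0.1995]
tool_rot: [-2.176, -2.265, 0.001]
ft_force: [0.6, 0.8, 0.7]
grip_width: 0.919
grip_force: 0.0
```

```bash
python3 - <<'E'
from h import *
import pickle
s=get_state(); im=get_image("wrist"); pickle.dump(s,open("s3.pkl","wb"))
cv2.imwrite("pics/w3.png",im[:,:,::-1]); print(s["position"],s["tool_rot"])
o=np.array([.4796,-.286,.06]); d=np.array([-.0445,.999,0])
for a in [.04,.08,.27,.353]: print(a,wproj(o+a*d,s))
E
```

```text
[ 0.47543639 -0.20205804  0.19947191] [-2.17646056e+00 -2.26525694e+00  9.98616063e-04]
0.04 [318.73830953 240.48664642]
0.08 [318.58743025 202.25409327]
0.27 [317.59445792   3.64374144]
0.353 [317.14537199 -67.39094592]
```

View pics/w3.png

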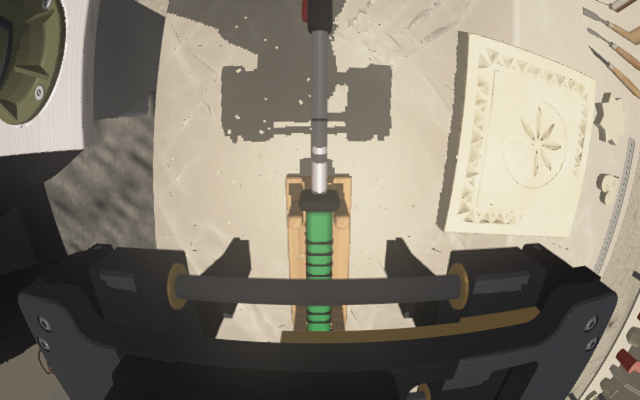

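The shaft is drawn out: the collar's rear edge is at about row 30 and the red button stands out at (306,10). The front cap is at (320,201), and the whole tile is in view with its flower at (543,141).

```bash
python3 - <<'E'
from h import *
import pickle
np.set_printoptions(precision=4,suppress=True)
s=pickle.load(open("s3.pkl","rb"))
print("collar rear",wonz((320,30),.066,s),"cap front top",wonz((319.5,193),.075,s),"cap",wonz((300,202),.072,s),wonz((340,202),.072,s),"handle",wonz((307,230),.073,s),wonz((333,230),.073,s))
c=[wonz(p,.027,s) for p in [(466,33),(597,80),(577,238),(445,231)]]; print(np.array(c),np.mean(c,0)); print("flower",wonz((543,141),.027,s))
togo([.478,-.246,.057],92.5)
E
```

```text
collar rear [ 0.4708 -0.0447  0.066 ] cap front top [ 0.4763 -0.1929  0.075 ] cap [ 0.4587 -0.203   0.072 ] [ 0.4956 -0.2015  0.072 ] handle [ 0.466 -0.23   0.073] [ 0.4906 -0.2291  0.073 ]
[[ 0.6301 -0.016   0.027 ]
 [ 0.8565 -0.0223  0.027 ]
 [ 0.8661 -0.2553  0.027 ]
 [ 0.6265 -0.2449  0.027 ]] [ 0.7448 -0.1346  0.027 ]
flower [ 0.7526 -0.1247  0.027 ]
xyz [-47.4   0.4 142.2] dr [-0.001  -0.0014 -0.0004] nose 0.017
```

{"method": "send_rows", "body": {
  "xyz": [
    [-25, 0.5, 5],
    [-42, 1, 20],
    [-47, 1, 45],
    [-47, 1, 75],
    [-47, 1, 105],
    [-47, 1, 128],
    [-47, 1, 139],
    [-47, 1, 142],
    [-47, 1, 142],
    [-47, 1, 142]
  ],
  "dr": [
    [0, 0, 0],
    [0, 0, 0],
    [0, 0, 0],
    [0, 0, 0],
    [0, 0, 0],
    [0, 0, 0],
    [0, 0, 0],
    [0, 0, 0],
    [0, 0, 0],
    [0, 0, 0]
  ]
}}

```text
time: 10.25
position: [0.4806, -0.2446, 0.0593]
tool_rot: [2.167, 2.272, 0.001]
ft_force: [-0.4, 0.5, 0.3]
grip_width: 0.92
grip_force: 0.0
```

{"method": "send_rows", "body": {
  "xyz": [
    [0, 0, 0],
    [0, 0, 0],
    [0, 0, 0],
    [0, 0, 0],
    [0, 0, 0],
    [0, 0, 0],
    [0, 0, 0],
    [0, 0, 0],
    [0, 0, 0],
    [0, 0, 0]
  ],
  "dr": [
    [0, 0, 0],
    [0, 0, 0],
    [0, 0, 0],
    [0, 0, 0],
    [0, 0, 0],
    [0, 0, 0],
    [0, 0, 0],
    [0, 0, 0],
    [0, 0, 0],
    [0, 0, 0]
  ],
  "jaw": 15,
  "grip_force": 50
}}

```text
time: 11.08
position: [0.4791, -0.2451, 0.0579]
tool_rot: [-2.17, -2.271, 0.001]
ft_force: [-0.4, -0.0, 0.5]
grip_width: 0.294
grip_force: 50.0
```

{"method": "send_rows", "body": {
  "xyz": [
    [0, 0, 0],
    [0, 0, 0],
    [0, 0, 0],
    [0, 0, 0],
    [0, 0, 0],
    [0, 0, 0],
    [0, 0, 0],
    [0, 0, 0],
    [0, 0, 0],
    [0, 0, 0]
  ],
  "dr": [
    [0, 0, 0],
    [0, 0, 0],
    [0, 0, 0],
    [0, 0, 0],
    [0, 0, 0],
    [0, 0, 0],
    [0, 0, 0],
    [0, 0, 0],
    [0, 0, 0],
    [0, 0, 0]
  ]
}}

```text
time: 11.92
position: [0.4791, -0.2451, 0.0579]
tool_rot: [-2.169, -2.272, 0.001]
ft_force: [-1.3, 0.2, 1.7]
grip_width: 0.289
grip_force: 50.0
```

{"method": "send_rows", "body": {
  "xyz": [
    [0, 0, -2],
    [0, 0, -6],
    [0, 0, -12],
    [0, 0, -22],
    [0, 0, -35],
    [0, 0, -50],
    [0, 0, -65],
    [0, 0, -80],
    [0, 0, -90],
    [0, 0, -95]
  ],
  "dr": [
    [0, 0, 0],
    [0, 0, 0],
    [0, 0, 0],
    [0, 0, 0],
    [0, 0, 0],
    [0, 0, 0],
    [0, 0, 0],
    [0, 0, 0],
    [0, 0, 0],
    [0, 0, 0]
  ]
}}

```text
time: 12.75
position: [0.4806, -0.2451, 0.1553]
tool_rot: [2.167, 2.27, 0.001]
ft_force: [1.9, 0.6, -3.8]
grip_width: 0.295
grip_force: 50.0
```

```bash
python3 - <<'E'
from h import *
for n in ["side"]:
    a=get_image(n)[100:220,240:440,::-1]; cv2.imwrite("pics/lift.png",cv2.resize(a,(800,480),interpolation=cv2.INTER_CUBIC))
print(get_state()["ft_force"])
# goal: tip over tile centre, brush yaw b, level
c=np.array([.743,-.130]); 
for b in (50,60,70):
    d=np.array([np.cos(np.radians(b)),np.sin(np.radians(b))]); p=c-.313*d; print(b,p,np.hypot(*p))
E
```

```text
[-0.0756576   0.23055267 -2.70340881]
50 [ 0.54180748 -0.36977191] 0.6559623535987706
60 [ 0.5865     -0.40106595] 0.7105182245093912
70 [ 0.6359477  -0.42412379] 0.76440202802989
```

View pics/lift.png

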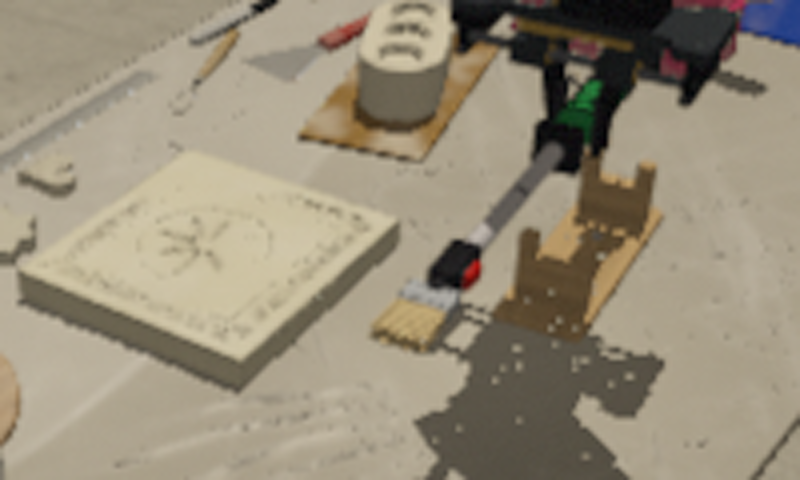

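The brush is clear of the rest and still long, with the tip at side pixel (340.5,182.5). The tile corners are (288.8,138), (339.5,155.5), (300,190) and (245,167.5). A clutter board stands near (341,125) and (327,139).

```bash
python3 - <<'E'
from h import *
np.set_printoptions(precision=4,suppress=True)
c=np.array([onz("side",p,.027) for p in [(288.8,138),(339.5,155.5),(300,190),(245,167.5)]]); print(c,c.mean(0))
print("tip",onz("side",(340.5,182.5),.157))
for p in [(345.5,140),(315,134),(340,131),(363,112),(372,105)]: print("board",onz("side",p,0.01))
s=get_state(); print(s["position"],R.from_rotvec(s["tool_rot"]).as_matrix()[:,0])
togo([.5865,-.401,.155],60)
E
```

```text
[[ 0.8285 -0.2482  0.027 ]
 [ 0.6191 -0.239   0.027 ]
 [ 0.6302 -0.0141  0.027 ]
 [ 0.8455 -0.0226  0.027 ]] [ 0.7308 -0.131   0.027 ]
tip [0.4668 0.0489 0.157 ]
board [ 0.6614 -0.3641  0.01  ]
board [ 0.7783 -0.3454  0.01  ]
board [ 0.7094 -0.4118  0.01  ]
board [ 0.703  -0.5946  0.01  ]
board [ 0.6985 -0.6705  0.01  ]
[ 0.4806 -0.2453  0.1554] [-0.0464  0.9989 -0.002 ]
xyz [-160.5   98.5    1. ] dr [0.0035 0.001  0.57  ] nose 0.017
```

```bash
python3 - <<'E'
from h import *
np.set_printoptions(precision=4,suppress=True)
togo([.565,-.384,.135],55,8)
f,cx,cy,Rm,t=cam("side"); print("cam",-Rm.T@t, [onz("side",(340.5,182.5),z) for z in (.13,.14,.15)])
print("collar",[onz("side",(354.5,166),z) for z in (.145,.157)])
E
```

```text
xyz [-142.5   77.8   20.9] dr [ 0.0494 -0.1337  0.6559] nose 0.017
cam [0.1214 0.7417 0.7301] [array([0.4831, 0.0162, 0.13  ]), array([0.4771, 0.0283, 0.14  ]), array([0.4711, 0.0404, 0.15  ])]
collar [array([ 0.477 , -0.0495,  0.145 ]), array([ 0.4697, -0.0332,  0.157 ])]
```

{"method": "send_rows", "body": {
  "xyz": [
    [-8, 4, 1],
    [-24, 13, 3],
    [-42, 23, 6],
    [-60, 33, 9],
    [-78, 43, 12],
    [-96, 53, 14],
    [-114, 62, 17],
    [-130, 71, 19],
    [-139, 76, 20],
    [-142.5, 78, 21]
  ],
  "dr": [
    [0.003, -0.008, 0.037],
    [0.008, -0.023, 0.11],
    [0.014, -0.039, 0.193],
    [0.021, -0.056, 0.276],
    [0.027, -0.073, 0.359],
    [0.033, -0.09, 0.442],
    [0.04, -0.107, 0.525],
    [0.045, -0.122, 0.598],
    [0.048, -0.13, 0.64],
    [0.049, -0.134, 0.656]
  ]
}}

```text
time: 13.63
position: [0.5641, -0.3848, 0.1301]
tool_rot: [2.729, 1.416, -0.195]
ft_force: [0.2, 0.3, -3.6]
grip_width: 0.294
grip_force: 50.0
```

```bash
python3 - <<'E'
from h import *
a=get_image("side"); b=get_image("scene"); s=get_state()
for n,i in dict(side=a,scene=b).items(): cv2.imwrite(f"pics/{n}_h.png",i[:,:,::-1])
A=cv2.resize(a[125:205,235:355],(720,480),interpolation=cv2.INTER_CUBIC) if 0 else cv2.resize(a[125:200,240:370],(780,450)[:2],interpolation=cv2.INTER_CUBIC)
B=cv2.resize(b[120:195,265:395],(780,450),interpolation=cv2.INTER_CUBIC)
A=cv2.resize(a[130:195,240:340],(400,260),interpolation=cv2.INTER_CUBIC); B=cv2.resize(b[125:190,268:368],(400,260),interpolation=cv2.INTER_CUBIC)
A=cv2.resize(a[130:195,240:340],(800,520)[:2],interpolation=cv2.INTER_CUBIC)[:,:]; 
C=np.vstack([cv2.resize(a[132:193,240:345],(516,300),interpolation=cv2.INTER_CUBIC),cv2.resize(b[127:188,270:375],(516,300),interpolation=cv2.INTER_CUBIC)])
cv2.imwrite("pics/hover.png",C[:,:,::-1]); print(s["position"],s["ft_force"],R.from_rotvec(s["tool_rot"]).as_matrix()[:,0])
E
```

```text
[ 0.56360878 -0.38348049  0.13041083] [-0.02625344 -0.02805119 -2.48416682] [ 0.56738285  0.81159889 -0.13922624]
```

View pics/hover.png

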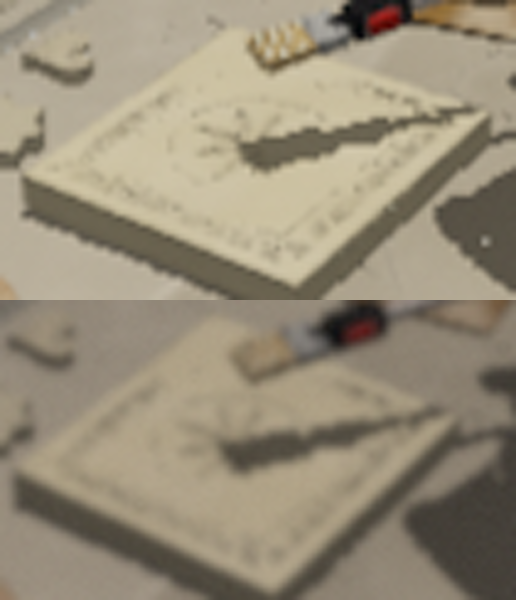

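The hover view shows the brush tip in the side view at about (292.5,143) and in the scene view at about (319.7,140.4), above the tile. Corners in side: (245,168), (339,156), (300.6,191), (287.8,137.7). In scene: (273.7,163), (362,150.4), (326,185.6), (314.8,130.5).

```bash
python3 - <<'E'
from h import *
from scipy.optimize import least_squares
np.set_printoptions(precision=4,suppress=True)
def pr(n,P):
    f,cx,cy,Rm,t=cam(n); p=Rm@P+t; return np.array([cx+f*p[0]/p[2],cy+f*p[1]/p[2]])
s=get_state(); T=R.from_rotvec(s["tool_rot"]).as_matrix(); k=s["position"]-.002*T[:,2]+.3115*T[:,0]
obs=dict(side=(292.5,143.),scene=(319.7,140.4))
print("kin tip",k,{n:pr(n,k)-obs[n] for n in obs})
r=least_squares(lambda P:np.r_[[pr(n,P)-obs[n] for n in obs]].ravel(),k); print("tri",r.x,r.fun,"cams",[-cam(n)[3].T@cam(n)[4] for n in obs])
C=dict(side=[(245.1,168.2),(287.8,137.7),(339.3,156),(300.6,191)],scene=[(273.7,163.2),(314.8,130.5),(362,150.4),(326,185.6)])
def tile(q,ns):
    c,sn=np.cos(q[2]),np.sin(q[2]); o=[]
    for n in ns:
        for (a,b),uv in zip([(.1105,.1165),(.1105,-.1165),(-.1105,-.1165),(-.1105,.1165)],C[n]):
            o.append(pr(n,np.array([q[0]+c*a-sn*b,q[1]+sn*a+c*b,.027]))-np.array(uv))
    return np.ravel(o)
for ns in (["side"],["scene"],["side","scene"]):
    q=least_squares(tile,[.74,-.13,0],args=(ns,)); print(ns,q.x,np.abs(q.fun).max())
E
```

```text
kin tip [ 0.7405 -0.1304  0.089 ] {'side': array([-2.3769,  1.2981]), 'scene': array([-2.4404,  1.1296])}
tri [ 0.734  -0.1349  0.0935] [ 0.0678 -0.0161 -0.0718  0.0151] cams [array([0.1214, 0.7417, 0.7301]), array([0.0696, 0.8644, 0.9736])]
['side'] [ 0.7306 -0.1298 -0.0403] 1.5490759113235981
['scene'] [ 0.7356 -0.1344 -0.033 ] 2.3626720244396324
['side', 'scene'] [ 0.7332 -0.1323 -0.0368] 2.703229621589287
```

```bash
python3 - <<'E'
from h import *
s=get_state(); T=R.from_rotvec(s["tool_rot"]).as_matrix(); print(s["time"],s["position"],T.T@[0,0,-44.])
E
```

```text
13.7333 [ 0.56360878 -0.38348049  0.13041083] [ 6.12595437  0.23910328 43.57081033]
```

{"method": "send_rows", "body": {
  "xyz": [
    [0.6, 0, 4],
    [1.4, 0, 10],
    [2.2, 0.1, 16],
    [3.1, 0.1, 22],
    [3.9, 0.1, 28],
    [4.8, 0.2, 34],
    [5.5, 0.2, 39],
    [5.9, 0.2, 42],
    [6.1, 0.2, 43],
    [6.1, 0.2, 43.5]
  ],
  "dr": [
    [0, 0, 0],
    [0, 0, 0],
    [0, 0, 0],
    [0, 0, 0],
    [0, 0, 0],
    [0, 0, 0],
    [0, 0, 0],
    [0, 0, 0],
    [0, 0, 0],
    [0, 0, 0]
  ]
}}

```text
time: 14.57
position: [0.5638, -0.3839, 0.0877]
tool_rot: [2.727, 1.419, -0.194]
ft_force: [-0.0, 0.0, -4.4]
grip_width: 0.291
grip_force: 50.0
```

{"method": "send_rows", "body": {
  "xyz": [
    [0, 0, 0],
    [0, 0, 0],
    [0, 0, 0],
    [0, 0, 0],
    [0, 0, 0],
    [0, 0, 0],
    [0, 0, 0],
    [0, 0, 0],
    [0, 0, 0],
    [0, 0, 0]
  ],
  "dr": [
    [0, 0, 0],
    [0, 0, 0],
    [0, 0, 0],
    [0, 0, 0],
    [0, 0, 0],
    [0, 0, 0],
    [0, 0, 0],
    [0, 0, 0],
    [0, 0, 0],
    [0, 0, 0]
  ]
}}

```text
time: 15.4
position: [0.5639, -0.3839, 0.088]
tool_rot: [2.726, 1.419, -0.194]
ft_force: [0.7, -0.1, -3.5]
grip_width: 0.291
grip_force: 50.0
```

```bash
python3 - <<'E'
from h import *
np.set_printoptions(precision=4,suppress=True)
a=get_image("side"); b=get_image("scene"); s=get_state()
C=np.vstack([cv2.resize(a[132:193,240:345],(516,300),interpolation=cv2.INTER_CUBIC),cv2.resize(b[127:188,270:375],(516,300),interpolation=cv2.INTER_CUBIC)])
cv2.imwrite("pics/final.png",C[:,:,::-1])
T=R.from_rotvec(s["tool_rot"]).as_matrix(); print(s["position"],"kin tip",s["position"]-.002*T[:,2]+.3115*T[:,0],s["ft_force"])
for n,z in (("side",.047),("scene",.047)):
    f,cx,cy,Rm,t=cam(n); p=Rm@np.array([.7332,-.1323,z])+t; print(n,"goal px",cx+f*p[0]/p[2],cy+f*p[1]/p[2])
E
```

```text
[ 0.5639 -0.3839  0.088 ] kin tip [ 0.741  -0.131   0.0465] [ 0.0256  0.1411 -3.9163]
side goal px 292.8641194984852 155.90661675835108
scene goal px 319.44216327913136 152.00207341442717
```

View pics/final.png

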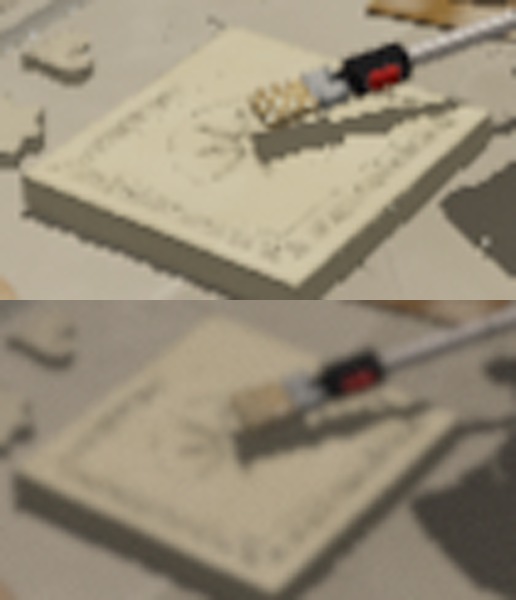

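The tip is at side pixel (292.9,154.4) and scene pixel (319.4,149), against goals of (292.9,155.9) and (319.4,152). It is over the middle, about 20–25 mm up by its shadow, with the button out. I'll lower it 6 mm more, settle and hand in.

{"method": "send_rows", "body": {
  "xyz": [
    [0.2, 0, 1],
    [0.3, 0, 2],
    [0.5, 0, 3.5],
    [0.7, 0, 5],
    [0.8, 0, 6],
    [0.8, 0, 6],
    [0.8, 0, 6],
    [0.8, 0, 6],
    [0.8, 0, 6],
    [0.8, 0, 6]
  ],
  "dr": [
    [0, 0, 0],
    [0, 0, 0],
    [0, 0, 0],
    [0, 0, 0],
    [0, 0, 0],
    [0, 0, 0],
    [0, 0, 0],
    [0, 0, 0],
    [0, 0, 0],
    [0, 0, 0]
  ]
}}

```text
time: 16.33
position: [0.5639, -0.384, 0.0821]
tool_rot: [2.726, 1.419, -0.193]
ft_force: [-0.2, -0.2, -4.1]
grip_width: 0.296
grip_force: 50.0
```

```bash
python3 -c "
from h import *
s=get_state(); T=R.from_rotvec(s['tool_rot']).as_matrix(); k=s['position']-.002*T[:,2]+.3115*T[:,0]; print(k,s['ft_force'])
if k[2]>.037: print(close_job())"
```

```text
[ 0.74101795 -0.13110392  0.04056896] [-0.2429762  -0.162652   -4.07922146]
the job is handed in; nothing more can be done
None
```

I handed the job in at about 16 s: the brush is drawn out to the second stop with the button out, lifted clear of the rest, and held with its tip 14–20 mm above the middle of the tile; I moved nothing else on the table, and the judge gave no verdict back.

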